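# Set a drawer front into the drilling jig

### The job

The small beech drawer front lies loose and crooked on the workbench. Push it along the bench with your fingertips, without lifting it, until its long edge lies flat against the plywood fence and its end butts against the wooden stop block (the end with the stop block, not the one with the steel clamp). Leave the glue bottle and the offcut where they are, and finish with the hand clear.

Things in the scene. Friction and masses are not known exactly. Their poses are not given: they have to be found in the camera images.
- drawer_front: Loose flat beech board with a pencilled cross on top, 0.17 to 0.34 kg, too wide to grip. Origin: centre of its underside. 95 mm along its own x, 160 mm along its own y, 22 mm thick (z up). It lies on the robot's side of the fence, turned up to 0.3 rad from it; its +x long edge goes to the fence.
- fence: Straight plywood fence fixed to the bench, 540 mm long, 50 mm deep, 40 mm high, aluminium strip on top. Origin: at bench height in the middle of its front face (upright face towards the robot). Its y runs along that face, its +x points into the fence, away from the robot; the board lies on its -x side.
- stop: Dark wooden stop block, fixed near one end of the fence (left or right, it varies), with a round black knob over the fence. Origin: at bench height on the fence's front face, mid-width; axes as the fence's. 30 mm wide along y (side faces at y = +15 and -15 mm), reaches 86 mm from the fence towards the robot (-x), 50 mm high, 63 at the knob. It does not move.
- clamp: Steel hold-down clamp with a black rubber lever, fixed near the other end of the fence; not used here. Origin: at bench height on the fence's front face, mid-width; axes as the fence's. 40 mm wide along y, reaches 115 mm from the fence towards the robot, 55 mm high. It does not move.
- glue: White closed glue bottle standing on the bench at one side of the work, 52 mm diameter, 125 mm high, loose. Origin: centre of its underside. To be left alone.
- offcut: Loose beech offcut block at the other side of the work, 50 x 65 x 45 mm high. Origin: centre of its underside. To be left alone.
Not all that is in view belongs to the job. Several things have the shape of the drawer_front; the one meant has the colours described above.

How it is judged:
By the outcome, as a careful person would: the job done as asked, in the order asked, and still so for the second after the job is handed in, with the robot touching nothing.
It also fails if it takes over 51 s, if anything falls off the work surface, if the arm or the gripper's body presses on something with over 40 N, if the wrist force passes 120 N, or if a joint passes its speed limit or range.

### The arm

A 6-joint arm with a two-finger parallel gripper is mounted at the origin on the work surface. World frame = base frame: x ahead of the robot, y to its left, z up, the work surface at z = 0. Lengths are in mm, angles in degrees, forces in N, time in s.
With the tool pointing down it reaches from about 350 to 875 mm from the base axis. Payload 15.5 kg.
Tool frame: the origin (TCP) lies at the very end of the fingers, on their centre line; the grasp point (between the pads) lies 19 mm behind it (robot.grasp_offset is the z of the grasp point in the tool frame, in mm); z points along the fingers, y is the direction in which the jaws open and shut (so a half turn about z gives the same grasp; the last joint's range is limited). The gripper opens to 85 mm and grips with 20 to 120 N. Pads are 22 mm wide; open, the fingers measure 114 mm over their backs; the gripper's body (76 mm by 85 mm) begins 54 mm behind the grasp point. The pads swing forward as they close: fully open they stand 13 mm farther back than shut.
Start: joints at [-73.596, 28.281, 77.091, -0, 74.628, -5.472], TCP at [232.871, -579.998, 231.277] pointing down, gripper open.
Joint ranges: [-166.48, 166.48], [-47.26, 123.95], [12.59, 153.08], [-70.14, 250.14], [6.76, 159.57], [-176.63, 176.63]. Speed limits (degrees/s): [108.29, 108.29, 147.25, 172.46, 172.46, 172.46].

### API

Orientations are given as [roll, pitch, yaw] about the fixed x, y, z axes, in that order (R = Rz(yaw) Ry(pitch) Rx(roll)).
In Python, from rig import readout, snapshot, robot gives the robot as it stands.
- The arm moves only by the tool drive_tool, never from a script. Its arguments are lists of equal length, an entry for each row: "translation": the shift along the tool's x, y, z each as a share of 1000 mm, from -1 to 1, a list of three; "rotation": the turn, a rotation vector about the tool's x, y, z each as a share of pi rad, from -1 to 1, a list of three. A call has 1 to 12 rows; each row is the pose to reach, as a shift and turn from the pose commanded when the call began, along the tool's axes at that moment, turning the shorter way round; what a row does not reach only later rows make up. A row lasts 1/10 s, in which the tool goes at most 50 mm and 8.59 degrees, less where a joint would pass 70% of its speed; a pose out of reach is approached as far as the arm can. A call with a number of a shift or a turn outside -1 to 1 is refused whole. A call with a gripper value outside its range is refused whole. "fingers" is the opening, from 0 (shut) to 1 (fully open), set as the call begins (left out, the last holds). The fingers move at their own pace and stop on an object; "newtons" is the grip in N (left out, the last holds). Time passes only in rows, so rows that repeat a pose let the fingers close. It gives the time, the measured TCP pose, the force and the opening at its end, in the units of the state.
- readout.state(): the state, without advancing time (a new reading comes with each control period).
- snapshot(name): name is "scene" or "top" or "wrist"; returns a dict with "color" (400x640x3 uint8, red, green, blue), "mtx" (3x3 intrinsics, pixels), "dist_coeffs" ([k1, k2, p1, p2, k3] as OpenCV has them; the pictures are not rectified), "R" (3x3) and "t" (3): a world point X has camera coordinates R X + t; the wrist camera has in their place "mount" (4x4, takes a point from camera to tool coordinates, whose origin is the TCP and whose axes are the flange's). Camera axes: x right, y down, z forward; pixel columns grow to the right and rows downward; lengths in mm; the calibration is good to about 2 mm. A picture is of the moment at which its call begins: read the wrist's pose just before it. There is no depth.
- robot.job_done(): hands the job in, once; it reports no verdict.
The state is a dict: "t": time; "q": joint angles; "joint_velocities": joint speeds; "joint_torque": joint torques, N m; "position": TCP position; "orientation": TCP orientation; "ft_force": force on the tool from outside, world axes, zero at the start; "moment": the same for the moment, N m; "opening": finger opening in mm.
Only numpy, scipy, OpenCV 4.12 (cv2) and the standard library are available. Lean on these libraries where they do the work, as an engineer would, in place of code of your own. Each camera call takes 0.05 s, during which the arm holds its last target.

## Working session

There is one attempt and no reset: what is moved stays moved. The work goes in short steps, Python scripts to look and compute and a tool call to move; the robot and the scene stay as the last step left them, time stands still between calls to the robot, and variables do not carry over. Pictures are saved under pics/ and viewed, and the job is handed in when it is done.

Besides the shell and the picture viewer there is one more tool, called after "Request:" as name(argument=value, ...), one argument or row to a line, values as JSON. drive_tool: Moves the arm, as the interface text tells. Its arguments: {"type":"object","properties":{"translation":{"type":"array"},"rotation":{"type":"array"},"fingers":{"type":"number"},"newtons":{"type":"number"}},"required":["translation","rotation"]}

```bash
mkdir -p pics; ls; python3 - <<'E'
from rig import readout, snapshot, robot
import cv2
s=readout.state(); print(s)
for n in("scene","top"):
    d=snapshot(n); cv2.imwrite(f"pics/{n}0.png",d["color"][:,:,::-1]); print(n,d["mtx"],d["dist_coeffs"],d["R"],d["t"])
E
```

```text
pics
{'t': 0.0, 'q': array([-7.35967336e+01,  2.83151173e+01,  7.71290953e+01, -7.67100471e-04,
        7.46279783e+01, -5.47136336e+00]), 'joint_velocities': array([-0.05896614,  0.10356148, -0.00858303,  0.05016659, -0.08803093,
       -0.01014476]), 'joint_torque': array([-1.62592845e-03, -8.82152224e+01, -3.83873248e+01, -1.38737878e-04,
        1.00375552e-02,  3.10427890e-05]), 'position': array([ 232.75676116, -579.63749692,  230.68611077]), 'orientation': array([-1.79928067e+02, -6.14724795e-03,  2.18748297e+01]), 'ft_force': array([ 0.36322436,  0.39620542, -0.4425066 ]), 'moment': array([0.02414306, 0.01275519, 0.00137119]), 'opening': 85.5056453169849}
scene [[387.5063401    0.         317.78468953]
 [  0.         387.5063401  205.95631269]
 [  0.           0.           1.        ]] [-0.04949527  0.          0.          0.          0.        ] [[ 0.7418032   0.67046214  0.01444084]
 [ 0.43835443 -0.46847653 -0.76705615]
 [-0.50751691  0.57533491 -0.64141744]] [-328.23495409 -136.97846879 1255.96706931]
top [[397.72820308   0.         318.00090139]
 [  0.         397.72820308 196.29261917]
 [  0.           0.           1.        ]] [-0.06853018  0.          0.          0.          0.        ] [[-0.02120822 -0.99954018  0.02167112]
 [-0.99734322  0.01964073 -0.07014795]
 [ 0.06969006 -0.02310126 -0.99730117]] [  4.94938812 464.66807709 927.03347964]
```

View pics/scene0.png

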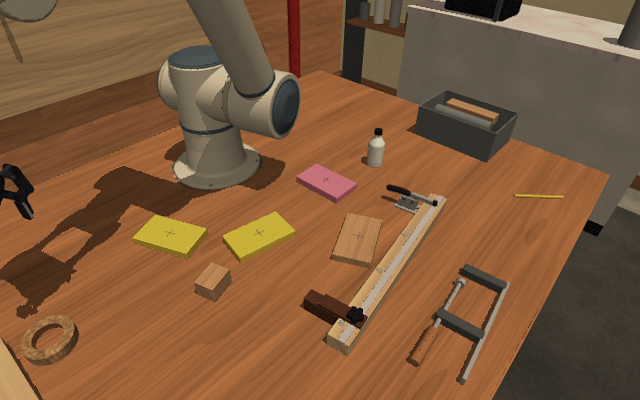

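View pics/top0.png

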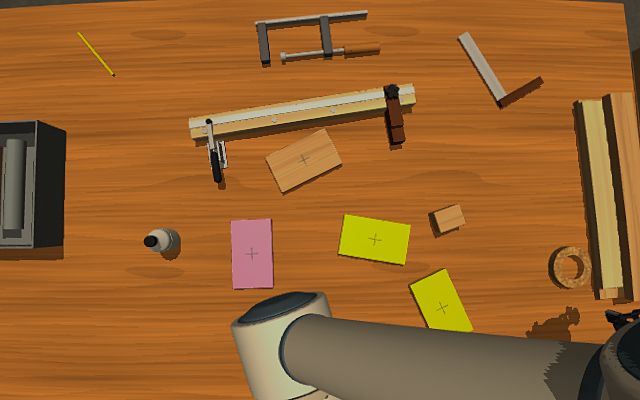

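The top view shows the beech board centred near (304,160). The fence runs from (190,130) to (414,95), the dark stop is at (395,115) on the robot's right, and the clamp is at (215,150). Next I'll measure positions.

```bash
cat > h.py <<'E'
import numpy as np, cv2
from rig import readout, snapshot, robot
def ray(d,px,z):
    u=cv2.undistortPoints(np.array(px,float).reshape(-1,1,2),d["mtx"],np.array(d["dist_coeffs"])).reshape(-1,2)
    R=np.array(d["R"]);t=np.array(d["t"]);C=-R.T@t
    v=np.c_[u,np.ones(len(u))]@R
    return C+v*((z-C[2])/v[:,2])[:,None]
E
python3 - <<'E'
from h import *
d=snapshot("top");im=d["color"][:,:,::-1]
c=im[70:270,130:480]
cv2.imwrite("pics/crop1.png",cv2.resize(c[0:140,40:300],None,fx=3,fy=3,interpolation=cv2.INTER_CUBIC))
hsv=cv2.cvtColor(im.copy(),cv2.COLOR_BGR2HSV)
for p in [(300,170),(310,150),(280,165),(250,170),(340,180),(230,130),(350,107)]: print(p,hsv[p[1],p[0]])
E
```

```text
(300, 170) [ 16 160 193]
(310, 150) [ 15 161 190]
(280, 165) [ 15 163 188]
(250, 170) [ 14 201 174]
(340, 180) [ 14 200 180]
(230, 130) [ 20 134 196]
(350, 107) [ 21 135 191]
```

View pics/crop1.png

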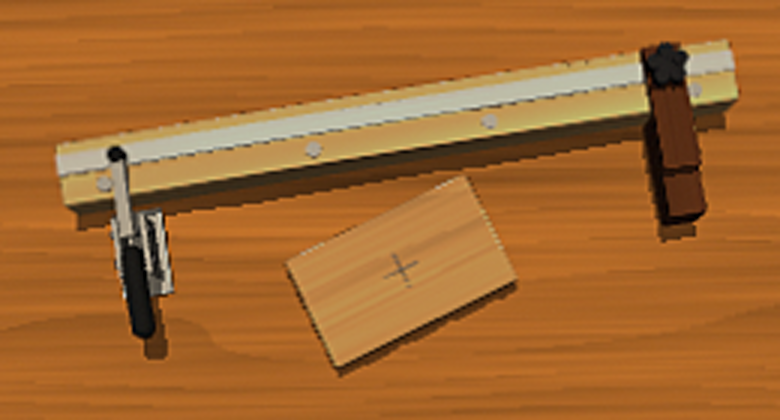

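```bash
python3 - <<'E'
from h import *
d=snapshot("top");print("C",-np.array(d["R"]).T@d["t"])
im=np.ascontiguousarray(d["color"][:,:,::-1]);hsv=cv2.cvtColor(im,cv2.COLOR_BGR2HSV)
m=((hsv[:,:,1]<182)&(hsv[:,:,2]>150)&(hsv[:,:,0]<18)).astype(np.uint8)*255
z=np.zeros_like(m);z[122:200,255:352]=255
m=cv2.morphologyEx(cv2.morphologyEx(m&z,cv2.MORPH_CLOSE,np.ones((5,5))),cv2.MORPH_OPEN,np.ones((3,3)))
c=max(cv2.findContours(m,0,1)[0],key=cv2.contourArea);r=cv2.minAreaRect(c);b=cv2.boxPoints(r);print(r,b)
P=ray(d,b,22);print(P,P.mean(0),[np.linalg.norm(P[i]-P[i-1]) for i in range(4)])
for i in range(4):
  e=P[i]-P[i-1];print(np.degrees(np.arctan2(e[1],e[0])))
f=lambda p:(np.array(p,float)+.5)/3-.5+[170,70]
F=ray(d,f([(68,206),(640,116),(736,101)]),40);e=F[-1]-F[0];print("F",F,np.linalg.norm(e),np.degrees(np.arctan2(e[1],e[0])))
F=ray(d,f([(58,145),(727,40)]),40);e=F[-1]-F[0];print("Fback",F,np.linalg.norm(e),np.degrees(np.arctan2(e[1],e[0])))
# stop top corners at z=50: near end
S=ray(d,f([(668,222),(706,213),(649,112)]),50);print("S",S)
cv2.imwrite("pics/stop.png",cv2.resize(im[75:155,360:430],None,fx=7,fy=7,interpolation=cv2.INTER_CUBIC))
d=snapshot("scene");im=d["color"][:,:,::-1]
cv2.imwrite("pics/crop2.png",cv2.resize(im[180:360,290:450],None,fx=3.3,fy=3.3,interpolation=cv2.INTER_CUBIC))
E
```

```text
C [398.93350426  17.23633336 957.01983191]
((303.34820556640625, 159.1863250732422), (39.49085998535156, 67.07637786865234), 64.17900848388672) [[264.55817 156.02022]
 [324.93756 126.80437]
 [342.13824 162.35243]
 [281.75885 191.56828]]
[[562.50232815 120.30994026  22.        ]
 [630.57888347 -24.55559358  22.        ]
 [543.97999985 -63.50108205  22.        ]
 [477.10817053  80.72845549  22.        ]] [553.5423455   28.24543003  22.        ] [np.float64(94.12149643309932), np.float64(160.0638631186382), np.float64(94.95323963170682), np.float64(158.97798922152424)]
24.86843682313958
-64.82979461821571
-155.785466027856
114.87473297371459
F [[ 604.70644195  287.1283261    40.        ]
 [ 668.87375076 -162.4638377    40.        ]
 [ 680.44521823 -239.83621225   40.        ]] 532.3795515565829 -81.82108850700588
Fback [[ 653.509451    295.44328148   40.        ]
 [ 730.53547453 -234.92183401   40.        ]] 535.9292528229939 -81.73659037903381
S [[ 581.60230417 -179.29556695   50.        ]
 [ 588.30666455 -209.38420277   50.        ]
 [ 669.06790146 -167.71658562   50.        ]]
```

View pics/stop.png

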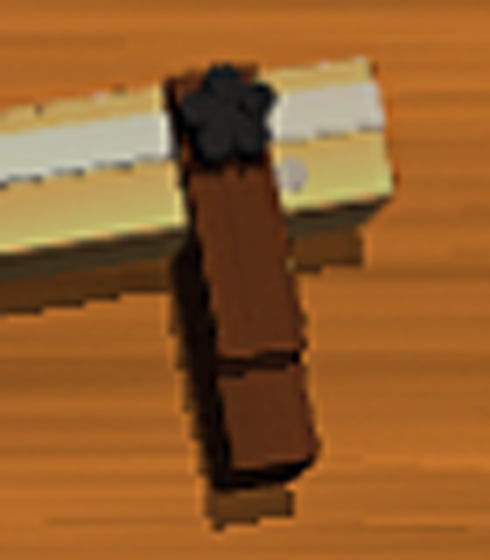

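View pics/crop2.png

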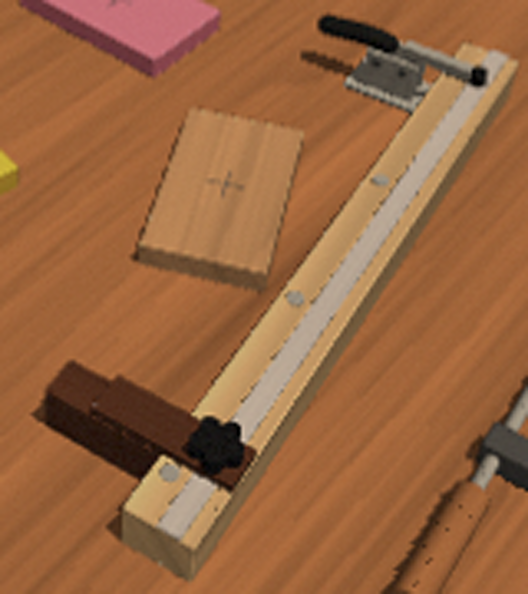

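The stop crop shows the stop's top left edge running from (190,175) to (232,470). In the scene crop the board is clear of the clamp and the stop. Next I'll put everything in the fence frame.

```bash
cat >> h.py <<'E'
A=np.radians(8.2);n=np.array([np.cos(A),np.sin(A)]);tt=np.array([-np.sin(A),np.cos(A)])
def F(p): p=np.atleast_2d(p)[:,:2]; return np.c_[p@n,p@tt].round(1)
def W(x,y): return (x*n+y*tt)
from scipy.spatial.transform import Rotation as Ro
def rel(c,g):
    # c,g = x,y,z,yaw ; tool down
    Rc=Ro.from_euler('xyz',[180,0,c[3]],degrees=True);Rg=Ro.from_euler('xyz',[180,0,g[3]],degrees=True)
    return (Rc.inv().apply(np.array(g[:3])-np.array(c[:3]))/1000).round(4),((Rc.inv()*Rg).as_rotvec()/np.pi).round(4)
E
python3 - <<'E'
from h import *
d=snapshot("top")
q=lambda u,v:((u+.5)/7-.5+360,(v+.5)/7-.5+75)
print("stop",F(ray(d,[q(195,200),q(218,355),q(232,470)],50)))
print("stop far side",F(ray(d,[q(280,200),q(303,355),q(318,450)],50)))
print("board",F(ray(d,[[264.55817,156.02022],[324.93756,126.80437],[342.13824,162.35243],[281.75885,191.56828]],22)))
print("yellow",F(ray(d,[(343,214),(410,222),(405,265),(338,255)],22)))
print("pink",F(ray(d,[(231,219),(272,219)],22)))
print("clamp",F(ray(d,[(228,140),(217,182),(228,167)],40)), "offcut",F(ray(d,[(430,212)],45)))
g=(*W(445,-68),150,8.2);print(g,rel((232.871,-579.998,231.277,21.876),g))
E
```

```text
stop [[ 646.9 -266.5]
 [ 593.5 -264.5]
 [ 554.5 -262.1]]
stop far side [[ 642.6 -294.9]
 [ 589.1 -292.9]
 [ 556.6 -291.9]]
board [[ 573.9   38.9]
 [ 620.6 -114.2]
 [ 529.4 -140.4]
 [ 483.7   11.9]]
yellow [[ 408.1 -121.8]
 [ 363.4 -275.6]
 [ 265.9 -246.1]
 [ 315.5  -94.3]]
pink [[439.3 139.5]
 [423.7  44.6]]
clamp [[621.8 115.9]
 [528.4 155.4]
 [558.8 125.1]] offcut [[ 379.2 -320.3]]
(np.float64(450.1491902459409), np.float64(-3.8349082027769725), 150, 8.2) (array([ 0.4163, -0.4537,  0.0813]), array([-0.   , -0.   ,  0.076]))
```

Request:
drive_tool(
  translation=[
    [0.416,-0.454,0.081],
    [0.416,-0.454,0.081],
    [0.416,-0.454,0.081],
    [0.416,-0.454,0.081],
    [0.416,-0.454,0.081],
    [0.416,-0.454,0.081],
    [0.416,-0.454,0.081],
    [0.416,-0.454,0.081],
    [0.416,-0.454,0.081],
    [0.416,-0.454,0.081],
    [0.416,-0.454,0.081],
    [0.416,-0.454,0.081],
  ],
  rotation=[
    [0,0,0.076],
    [0,0,0.076],
    [0,0,0.076],
    [0,0,0.076],
    [0,0,0.076],
    [0,0,0.076],
    [0,0,0.076],
    [0,0,0.076],
    [0,0,0.076],
    [0,0,0.076],
    [0,0,0.076],
    [0,0,0.076],
  ],
  fingers=0.7,
)

```text
t: 1.5
position: [442.9, -21.2, 153.0]
orientation: [180.0, -0.0, 8.2]
ft_force: [1.5, -1.0, 0.7]
opening: 59.5
```

Request:
drive_tool(
  translation=[
    [0.01,-0.016,0.05],
    [0.01,-0.016,0.1],
    [0.01,-0.016,0.123],
    [0.01,-0.016,0.123],
    [0.01,-0.016,0.123],
  ],
  rotation=[
    [0,0,0],
    [0,0,0],
    [0,0,0],
    [0,0,0],
    [0,0,0],
  ],
)

```text
t: 2.0
position: [450.0, -6.1, 30.5]
orientation: [-180.0, 0.0, 8.2]
ft_force: [0.3, 0.2, -0.0]
opening: 59.5
```

```bash
python3 - <<'E'
from h import *
s=readout.state();print(s['t'],s['position'],s['orientation'],s['opening'],F(s['position']))
for k,(a,b,c,e) in {"scene":(150,330,220,420),"top":(90,260,200,400)}.items():
    d=snapshot(k);im=d["color"][:,:,::-1];cv2.imwrite(f"pics/{k}1.png",cv2.resize(im[a:b,c:e],None,fx=3,fy=3,interpolation=cv2.INTER_CUBIC))
d=snapshot("wrist");cv2.imwrite("pics/wrist1.png",d["color"][:,:,::-1]);print(d["mount"],d["mtx"])
E
```

```text
2.0 [450.03555263  -6.05148044  30.45930919] [-1.79987110e+02  4.18547739e-02  8.18973216e+00] 59.537185648666885 [[444.6 -70.2]]
[[ 2.27122015e-04 -9.57649209e-01 -2.87937391e-01  7.30383593e+01]
 [ 9.99999969e-01  1.88790918e-04  1.60891001e-04 -3.38612217e-01]
 [-9.97171756e-05 -2.87937418e-01  9.57649222e-01 -1.42963933e+02]
 [ 0.00000000e+00  0.00000000e+00  0.00000000e+00  1.00000000e+00]] [[360.70691747   0.         323.16715628]
 [  0.         360.70691747 197.63804783]
 [  0.           0.           1.        ]]
```

View pics/scene1.png

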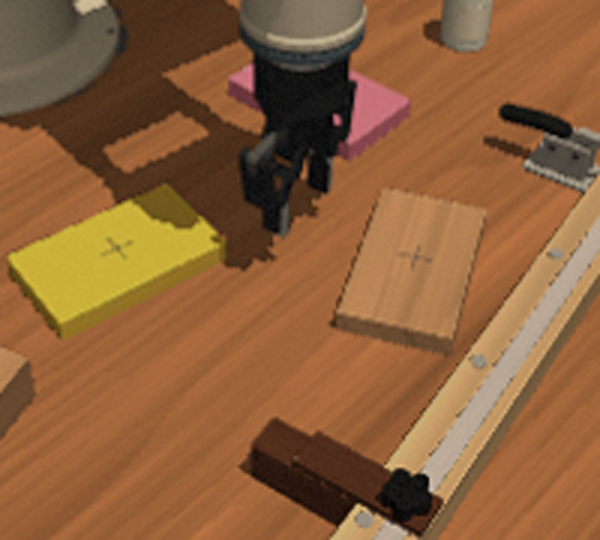

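View pics/wrist1.png

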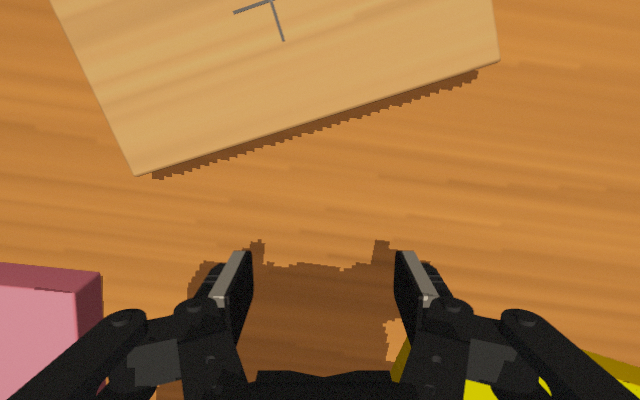

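Request:
drive_tool(
  translation=[
    [0.0,-0.015,0.018],
    [0.01,-0.015,0.029],
    [0.02,-0.015,0.029],
    [0.03,-0.015,0.029],
    [0.036,-0.015,0.029],
    [0.042,-0.015,0.029],
    [0.048,-0.015,0.029],
    [0.054,-0.015,0.029],
    [0.06,-0.015,0.029],
    [0.066,-0.015,0.029],
    [0.072,-0.015,0.029],
    [0.072,-0.015,0.029],
  ],
  rotation=[
    [0,0,0],
    [0,0,0],
    [0,0,0],
    [0,0,0],
    [0,0,0],
    [0,0,0],
    [0,0,0],
    [0,0,0],
    [0,0,0],
    [0,0,0],
    [0,0,0],
    [0,0,0],
  ],
)

```text
t: 3.35
position: [520.3, 19.2, 1.1]
orientation: [180.0, -0.1, 8.2]
ft_force: [0.3, -0.4, 0.5]
opening: 59.9
```

```bash
python3 - <<'E'
from h import *
s=readout.state();print(s['t'],s['position'],s['orientation'],s['ft_force'],F(s['position']))
for k,(a,b,c,e) in {"scene":(170,330,260,460),"top":(80,210,180,430)}.items():
    d=snapshot(k);im=d["color"][:,:,::-1];cv2.imwrite(f"pics/{k}2.png",cv2.resize(im[a:b,c:e],None,fx=3,fy=3,interpolation=cv2.INTER_CUBIC))
E
```

```text
3.35 [520.25391231  19.19495288   1.05790463] [ 1.79989236e+02 -6.26895096e-02  8.19742002e+00] [ 0.32570516 -0.40108239  0.50060486] [[517.7 -55.2]]
```

View pics/scene2.png

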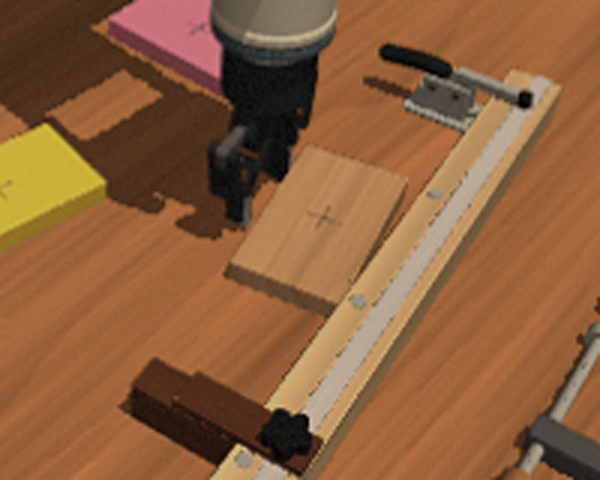

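View pics/top2.png

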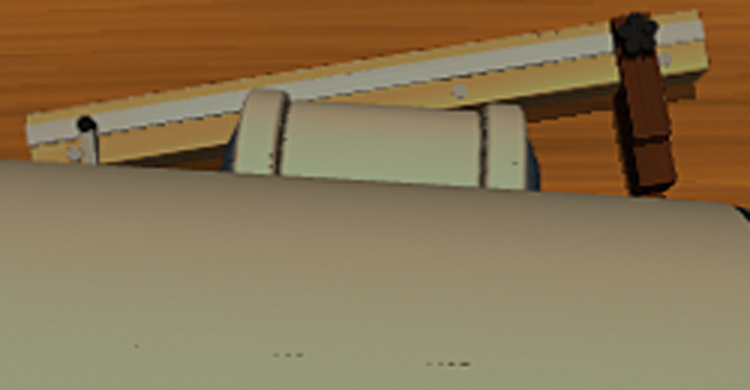

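The scene crop shows the board nearly parallel to the fence, a few mm short of it. I'll keep pushing.

Request:
drive_tool(
  translation=[
    [0.003,0,0],
    [0.006,0,0],
    [0.009,0,0],
    [0.012,0,0],
    [0.014,0,0],
    [0.014,0,0],
    [0.014,0,0],
  ],
  rotation=[
    [0,0,0],
    [0,0,0],
    [0,0,0],
    [0,0,0],
    [0,0,0],
    [0,0,0],
    [0,0,0],
  ],
)

```text
t: 4.15
position: [533.1, 21.1, 1.0]
orientation: [180.0, -0.0, 8.2]
ft_force: [-0.2, -0.0, 0.3]
opening: 60.1
```

```bash
python3 - <<'E'
from h import *
s=readout.state();print(s['t'],s['position'],s['orientation'],s['ft_force'],F(s['position']))
for k,(a,b,c,e) in {"scene":(190,310,310,460)}.items():
    d=snapshot(k);im=d["color"][:,:,::-1];cv2.imwrite(f"pics/{k}3.png",cv2.resize(im[a:b,c:e],None,fx=5,fy=5,interpolation=cv2.INTER_CUBIC))
E
```

```text
4.15 [533.1170074   21.10119822   1.03532939] [ 1.79997730e+02 -1.31702369e-02  8.19264358e+00] [-0.17952968 -0.00892089  0.30441429] [[530.7 -55.2]]
```

View pics/scene3.png

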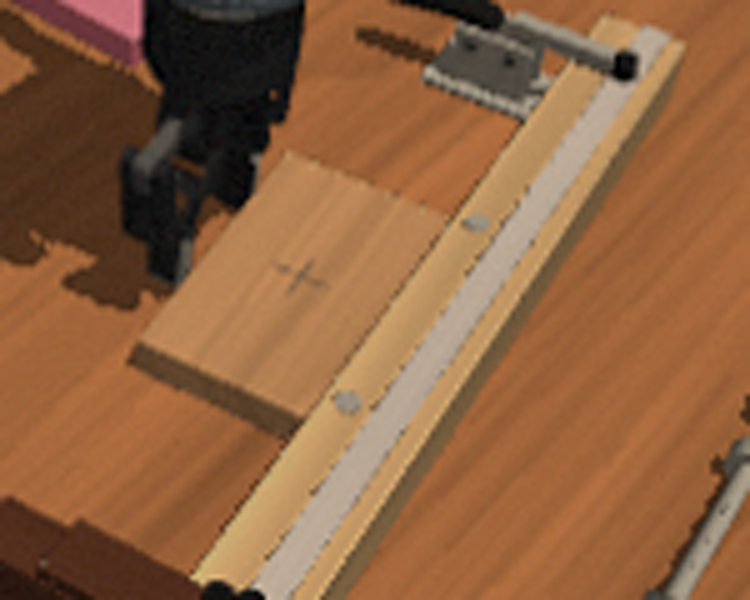

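The board is almost at the fence with no contact force yet. I'll creep until I feel it.

Request:
drive_tool(
  translation=[
    [0.001,0,0],
    [0.002,0,0],
    [0.003,0,0],
    [0.003,0,0],
  ],
  rotation=[
    [0,0,0],
    [0,0,0],
    [0,0,0],
    [0,0,0],
  ],
)

```text
t: 4.6
position: [536.1, 21.6, 1.0]
orientation: [-180.0, -0.0, 8.2]
ft_force: [-0.8, 0.5, 0.8]
opening: 59.8
```

Request:
drive_tool(
  translation=[
    [0.001,0,0],
    [0.002,0,0],
    [0.003,0,0],
    [0.003,0,0],
  ],
  rotation=[
    [0,0,0],
    [0,0,0],
    [0,0,0],
    [0,0,0],
  ],
)

```text
t: 5.0
position: [537.1, 21.9, 0.8]
orientation: [-180.0, 0.2, 8.2]
ft_force: [-9.7, -2.3, 6.6]
opening: 60.0
```

```bash
python3 - <<'E'
from h import *
d=snapshot("scene")
q=lambda u,v:((u+.5)/5-.5+310,(v+.5)/5-.5+190)
print(F(ray(d,[q(290,152),q(448,212),q(135,348),q(300,418)],22)))
im=d["color"][:,:,::-1];cv2.imwrite(f"pics/scene4.png",cv2.resize(im[190:310,310:460],None,fx=5,fy=5,interpolation=cv2.INTER_CUBIC))
E
```

```text
[[ 543.2   15.9]
 [ 631.9   21.6]
 [ 548.9 -148.9]
 [ 633.7 -142.5]]
```

View pics/scene4.png

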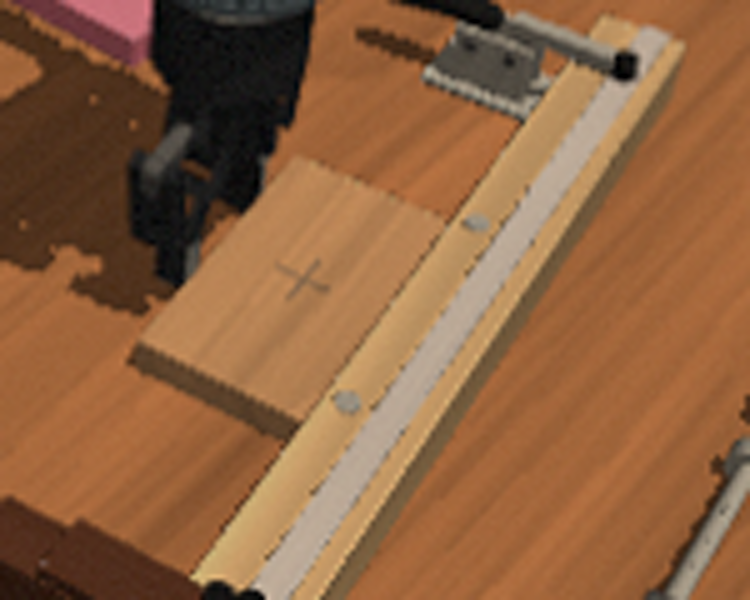

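Request:
drive_tool(
  translation=[
    [-0.02,0,0],
    [-0.02,0,-0.05],
    [-0.02,0,-0.09],
    [0.01,-0.04,-0.09],
    [0.051,-0.08,-0.09],
    [0.051,-0.105,-0.09],
    [0.051,-0.105,-0.09],
    [0.051,-0.105,-0.09],
    [0.051,-0.105,-0.09],
    [0.051,-0.105,-0.09],
    [0.051,-0.105,-0.09],
    [0.051,-0.105,-0.09],
  ],
  rotation=[
    [0,0,0],
    [0,0,0],
    [0,0,-0.5],
    [0,0,-0.5],
    [0,0,-0.5],
    [0,0,-0.5],
    [0,0,-0.5],
    [0,0,-0.5],
    [0,0,-0.5],
    [0,0,-0.5],
    [0,0,-0.5],
    [0,0,-0.5],
  ],
)

```text
t: 6.25
position: [574.7, 133.2, 91.1]
orientation: [180.0, -0.0, 94.5]
ft_force: [-0.1, 0.4, 0.6]
opening: 59.6
```

Request:
drive_tool(
  translation=[
    [0,0,0],
    [0,0,0],
    [0,0,0],
  ],
  rotation=[
    [0,0,-0.03],
    [0,0,-0.03],
    [0,0,-0.03],
  ],
  fingers=0.45,
)

```text
t: 6.55
position: [574.6, 133.2, 91.1]
orientation: [180.0, 0.0, 99.4]
ft_force: [-0.0, 0.4, 1.1]
opening: 38.4
```

```bash
python3 - <<'E'
from h import *
s=readout.state();print(s['t'],s['position'],s['orientation'],s['ft_force'],s['opening'],F(s['position']))
d=snapshot("wrist");cv2.imwrite("pics/wrist2.png",d["color"][:,:,::-1])
E
```

```text
6.55 [574.59718053 133.1736247   91.06688006] [1.79985745e+02 5.49245608e-04 9.93544538e+01] [-0.01892589  0.42193366  1.12997818] 38.371411627808826 [[587.7  49.9]]
```

View pics/wrist2.png

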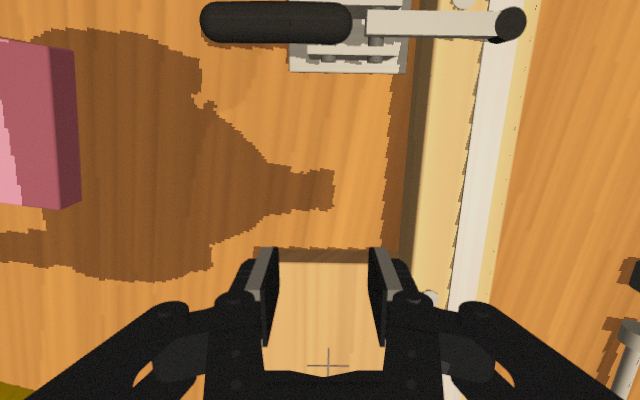

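```bash
cat >> h.py <<'E'
def wcam(d,pos,rpy):
    R=Ro.from_euler('xyz',rpy,degrees=True).as_matrix();M=np.array(d["mount"]);T=np.eye(4);T[:3,:3]=R;T[:3,3]=pos;Wc=T@M
    d=dict(d);d["R"]=Wc[:3,:3].T;d["t"]=-Wc[:3,:3].T@Wc[:3,3];return d
E
python3 - <<'E'
from h import *
s=readout.state();d=wcam(snapshot("wrist"),s['position'],s['orientation'])
print("boardend",F(ray(d,[(285,262),(360,262)],22)),"fence front top",F(ray(d,[(430,60),(418,200),(413,247)],40)), F(ray(d,[(448,0),(437,160),(431,240)],40)))
print("clamp near",F(ray(d,[(345,72)],5)))
cv2.imwrite("pics/w3.png",cv2.resize(d["color"][0:280,340:520,::-1],None,fx=3,fy=3)[:600*3])
E
```

```text
boardend [[563.3  15.7]
 [611.9  16.7]] fence front top [[639.2 138.5]
 [640.4  64.9]
 [640.2  36.1]] [[644.8 165.3]
 [648.5  87.8]
 [650.2  40.8]]
clamp near [[598.7 133.5]]
```

```bash
python3 -c "
import cv2;i=cv2.imread('pics/w3.png');cv2.imwrite('pics/w3b.png',i[240:840])"
```

```text
(no output)
```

View pics/w3b.png

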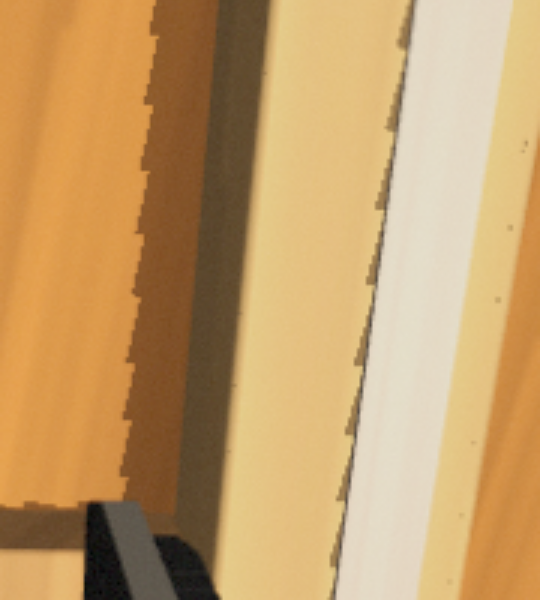

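```bash
python3 - <<'E'
from h import *
s=readout.state();d=wcam(snapshot("wrist"),s['position'],s['orientation'])
q=lambda u,v:((u)/3+340,(v)/3+80)
for z,a in((0,[q(217,0),q(175,510)]),(40,[q(270,0),q(217,560)])):
  P=ray(d,a,z);e=P[0]-P[1];print(F(P),np.degrees(np.arctan2(e[1],e[0])))
E
```

```text
[[640.6 129.9]
 [641.3  15.6]] 98.57714009367699
[[640.2 129. ]
 [641.   23.4]] 98.64325479400142
```

Request:
drive_tool(
  translation=[
    [0,0,0.045],
    [0,0,0.08],
    [0,0,0.089],
    [0,0,0.089],
  ],
  rotation=[
    [0,0,0.006],
    [0,0,0.006],
    [0,0,0.006],
    [0,0,0.006],
  ],
)

```text
t: 7.1
position: [573.9, 133.1, 1.4]
orientation: [-179.9, -0.0, 98.4]
ft_force: [0.3, 0.2, 0.6]
opening: 38.5
```

Request:
drive_tool(
  translation=[
    [-0.008,0,0],
    [-0.016,0,0],
    [-0.022,0,0],
    [-0.029,0,0],
    [-0.037,0,0],
    [-0.045,0,0],
    [-0.053,0,0],
    [-0.061,0,0],
    [-0.069,0,0],
    [-0.077,0,0],
    [-0.085,0,0],
    [-0.085,0,0],
  ],
  rotation=[
    [0,0,0],
    [0,0,0],
    [0,0,0],
    [0,0,0],
    [0,0,0],
    [0,0,0],
    [0,0,0],
    [0,0,0],
    [0,0,0],
    [0,0,0],
    [0,0,0],
    [0,0,0],
  ],
)

```text
t: 8.3
position: [587.2, 48.0, 2.0]
orientation: [180.0, 0.0, 98.4]
ft_force: [0.4, 0.0, -0.6]
opening: 38.4
```

```bash
python3 - <<'E'
from h import *
s=readout.state();print(s['t'],s['position'],s['orientation'],s['ft_force'],F(s['position']))
d=snapshot("scene");im=d["color"][:,:,::-1];cv2.imwrite(f"pics/scene5.png",cv2.resize(im[210:340,290:430],None,fx=4.6,fy=4.6,interpolation=cv2.INTER_CUBIC))
E
```

```text
8.3 [587.18505092  47.97895143   1.97959655] [1.79996191e+02 1.22094577e-02 9.84098160e+01] [ 0.43342449  0.01420649 -0.5514388 ] [[588.  -36.3]]
```

View pics/scene5.png

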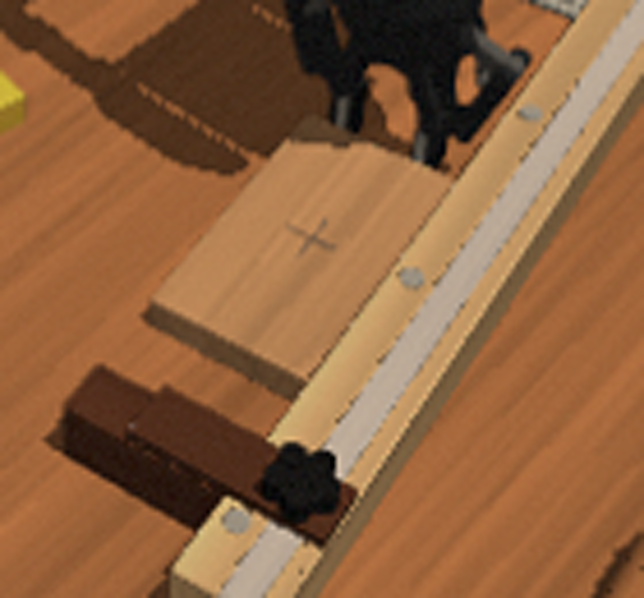

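The board is sliding along the fence and still looks flush. It is about 55 mm from the stop, so I'll push 50 mm more and then creep.

Request:
drive_tool(
  translation=[
    [-0.007,0,0],
    [-0.014,0,0],
    [-0.021,0,0],
    [-0.028,0,0],
    [-0.034,0,0],
    [-0.04,0,0],
    [-0.045,0,0],
    [-0.048,0,0],
    [-0.05,0,0],
    [-0.052,0,0],
    [-0.053,0,0],
    [-0.053,0,0],
  ],
  rotation=[
    [0,0,0],
    [0,0,0],
    [0,0,0],
    [0,0,0],
    [0,0,0],
    [0,0,0],
    [0,0,0],
    [0,0,0],
    [0,0,0],
    [0,0,0],
    [0,0,0],
    [0,0,0],
  ],
)

```text
t: 9.55
position: [594.8, -3.4, 2.1]
orientation: [180.0, 0.0, 98.5]
ft_force: [-0.3, 0.4, -0.1]
opening: 38.4
```

Request:
drive_tool(
  translation=[
    [-0.001,0,0],
    [-0.002,0,0],
    [-0.003,0,0],
    [-0.003,0,0],
  ],
  rotation=[
    [0,0,0],
    [0,0,0],
    [0,0,0],
    [0,0,0],
  ],
)

```text
t: 9.95
position: [595.3, -6.4, 2.1]
orientation: [180.0, 0.0, 98.5]
ft_force: [0.2, -0.4, -0.0]
opening: 38.5
```

Request:
drive_tool(
  translation=[
    [-0.001,0,0],
    [-0.002,0,0],
    [-0.003,0,0],
    [-0.003,0,0],
  ],
  rotation=[
    [0,0,0],
    [0,0,0],
    [0,0,0],
    [0,0,0],
  ],
)

```text
t: 10.35
position: [595.7, -9.4, 2.0]
orientation: [180.0, 0.0, 98.5]
ft_force: [0.6, -0.6, -0.2]
opening: 38.2
```

Request:
drive_tool(
  translation=[
    [-0.001,0,0],
    [-0.002,0,0],
    [-0.003,0,0],
    [-0.003,0,0],
  ],
  rotation=[
    [0,0,0],
    [0,0,0],
    [0,0,0],
    [0,0,0],
  ],
)

```text
t: 10.75
position: [595.7, -10.0, 2.0]
orientation: [-180.0, -0.2, 98.4]
ft_force: [-0.5, 25.7, 3.5]
opening: 38.5
```

```bash
python3 - <<'E'
from h import *
s=readout.state();print(s['t'],s['position'],s['ft_force'],F(s['position']))
d=snapshot("scene");im=d["color"][:,:,::-1];cv2.imwrite(f"pics/scene6.png",cv2.resize(im[220:340,290:420],None,fx=5,fy=5,interpolation=cv2.INTER_CUBIC))
E
```

```text
10.75 [595.69173058  -9.96342869   2.02708697] [-0.53661443 25.66198634  3.45848483] [[588.2 -94.8]]
```

View pics/scene6.png

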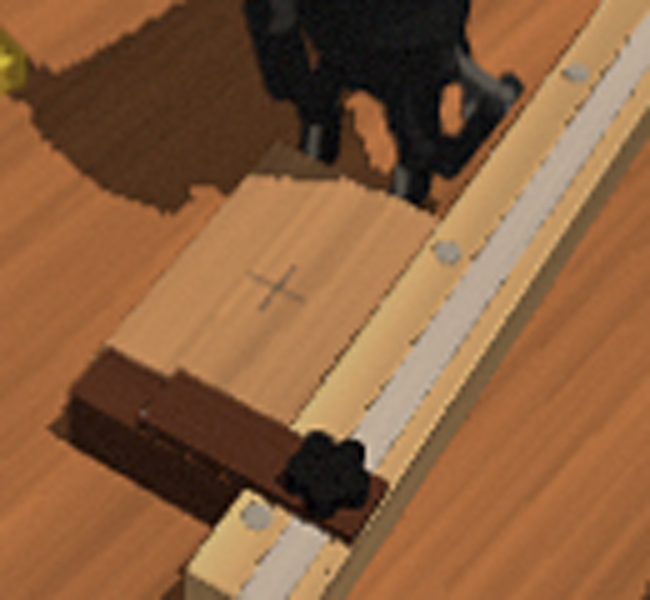

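Request:
drive_tool(
  translation=[
    [0.02,0,0],
    [0.02,0,-0.045],
    [0.02,0,-0.09],
    [-0.02,-0.05,-0.09],
    [-0.06,-0.073,-0.09],
    [-0.087,-0.073,-0.09],
    [-0.087,-0.073,-0.09],
    [-0.087,-0.073,-0.09],
    [-0.087,-0.073,-0.09],
    [-0.087,-0.073,-0.09],
    [-0.087,-0.073,-0.09],
    [-0.087,-0.073,-0.09],
  ],
  rotation=[
    [0,0,0],
    [0,0,0],
    [0,0,0.5],
    [0,0,0.5],
    [0,0,0.5],
    [0,0,0.5],
    [0,0,0.5],
    [0,0,0.5],
    [0,0,0.5],
    [0,0,0.5],
    [0,0,0.5],
    [0,0,0.5],
  ],
)

```text
t: 12.0
position: [536.6, -109.1, 92.0]
orientation: [180.0, 0.0, 12.2]
ft_force: [0.6, -0.5, 0.8]
opening: 38.3
```

Request:
drive_tool(
  translation=[
    [0,0,0],
    [0,0,0],
  ],
  rotation=[
    [0,0,0.023],
    [0,0,0.023],
  ],
  fingers=0.7,
)

```text
t: 12.2
position: [536.7, -109.1, 92.0]
orientation: [180.0, -0.0, 8.3]
ft_force: [0.3, -0.4, 0.1]
opening: 60.0
```

```bash
python3 - <<'E'
from h import *
s=readout.state();print(s['t'],s['position'],s['orientation'],s['opening'],F(s['position']))
d=snapshot("wrist");cv2.imwrite("pics/wrist4.png",d["color"][:,:,::-1])
d=snapshot("scene");im=d["color"][:,:,::-1];cv2.imwrite(f"pics/scene7.png",cv2.resize(im[220:340,290:420],None,fx=5,fy=5,interpolation=cv2.INTER_CUBIC))
E
```

```text
12.2 [ 536.66564666 -109.13467025   92.03701872] [ 1.79993534e+02 -6.37761656e-04  8.29933557e+00] 59.99329836044468 [[ 515.6 -184.6]]
```

View pics/wrist4.png

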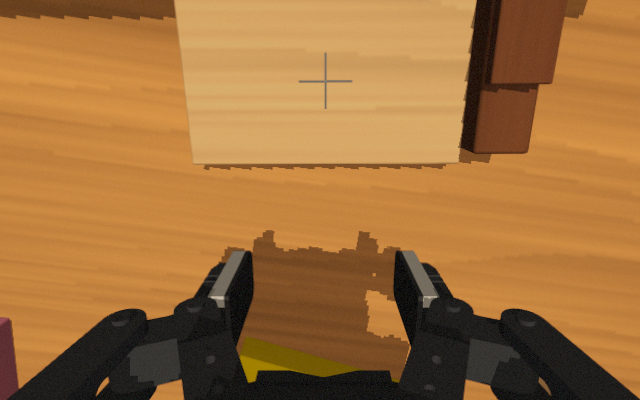

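View pics/scene7.png

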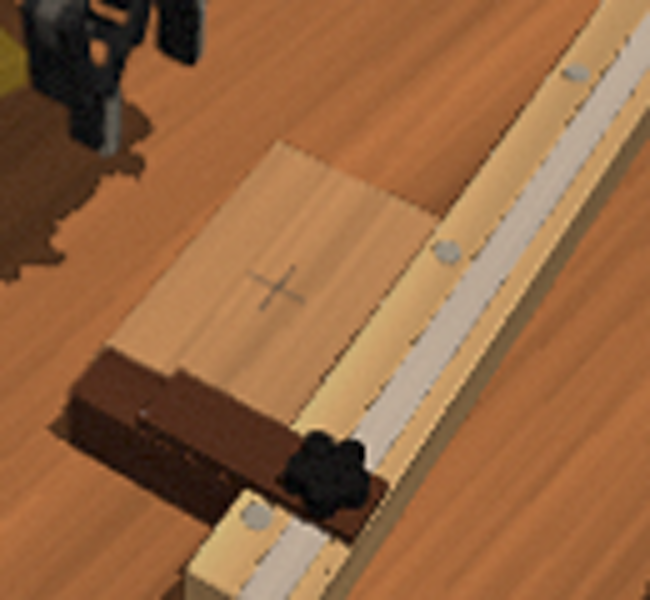

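The wrist and scene views show the board flush with the stop and seemingly with the fence. I'll press it to the fence once more.

Request:
drive_tool(
  translation=[
    [0,0,0.045],
    [0,0,0.085],
    [0.005,0,0.091],
    [0.01,0,0.091],
    [0.014,0,0.091],
    [0.016,0,0.091],
    [0.018,0,0.091],
    [0.019,0,0.091],
    [0.019,0,0.091],
  ],
  rotation=[
    [0,0,0],
    [0,0,0],
    [0,0,0],
    [0,0,0],
    [0,0,0],
    [0,0,0],
    [0,0,0],
    [0,0,0],
    [0,0,0],
  ],
)

```text
t: 13.2
position: [555.6, -106.3, 1.5]
orientation: [180.0, -0.0, 8.4]
ft_force: [-0.2, -0.1, -0.4]
opening: 60.1
```

Request:
drive_tool(
  translation=[
    [0.0005,0,0],
    [0.001,0,0],
    [0.0015,0,0],
    [0.0015,0,0],
  ],
  rotation=[
    [0,0,0],
    [0,0,0],
    [0,0,0],
    [0,0,0],
  ],
)

```text
t: 13.6
position: [555.8, -106.0, 0.9]
orientation: [-180.0, 0.1, 8.4]
ft_force: [-6.4, -2.1, 5.0]
opening: 59.7
```

Request:
drive_tool(
  translation=[
    [0.0005,0,0],
    [0.001,0,0],
    [0.0015,0,0],
    [0.0015,0,0],
  ],
  rotation=[
    [0,0,0],
    [0,0,0],
    [0,0,0],
    [0,0,0],
  ],
)

```text
t: 14.0
position: [555.9, -105.9, 0.8]
orientation: [-179.9, 0.3, 8.4]
ft_force: [-15.6, -6.7, 10.5]
opening: 60.0
```

Request:
drive_tool(
  translation=[
    [-0.01,0,0],
    [-0.03,0,0],
    [-0.03,0,-0.04],
    [-0.03,0,-0.09],
    [-0.03,0,-0.12],
    [-0.03,0,-0.12],
  ],
  rotation=[
    [0,0,0],
    [0,0,0],
    [0,0,0],
    [0,0,0],
    [0,0,0],
    [0,0,0],
  ],
)

```text
t: 14.6
position: [530.8, -110.9, 125.0]
orientation: [179.8, -0.4, 8.4]
ft_force: [0.4, -0.6, -0.1]
opening: 59.8
```

```bash
python3 - <<'E'
from h import *
s=readout.state();print(s['t'],s['position'],F(s['position']))
d=snapshot("wrist");cv2.imwrite("pics/wrist5.png",d["color"][:,:,::-1])
d=snapshot("scene");im=d["color"][:,:,::-1];cv2.imwrite(f"pics/scene8.png",cv2.resize(im[220:340,290:420],None,fx=5,fy=5,interpolation=cv2.INTER_CUBIC))
E
```

```text
14.6 [ 530.76467044 -110.85829739  125.02379352] [[ 509.5 -185.4]]
```

View pics/wrist5.png

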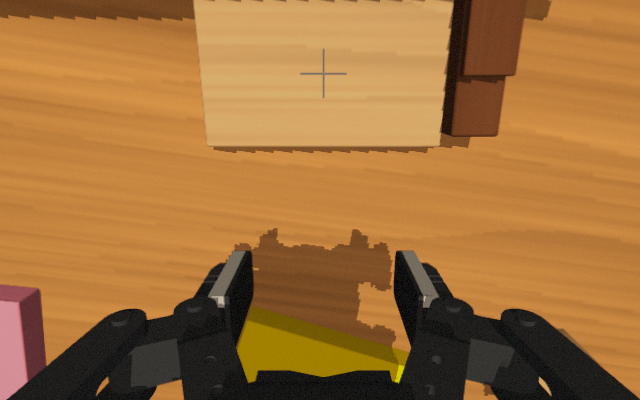

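View pics/scene8.png

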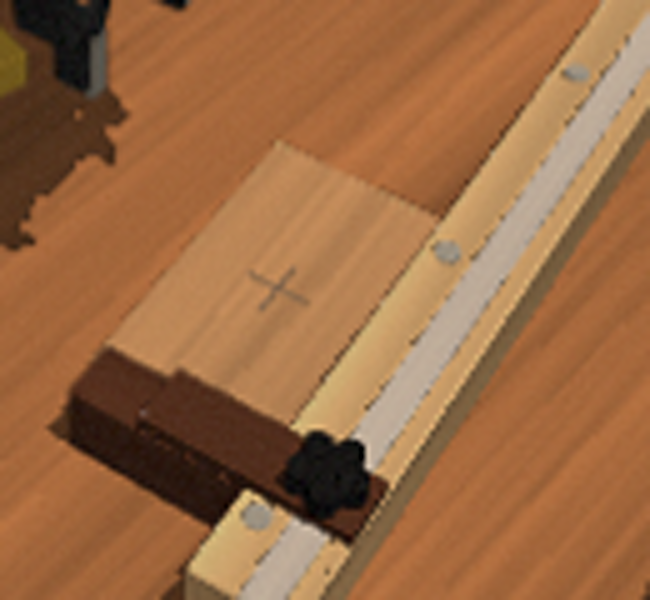

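Request:
drive_tool(
  translation=[
    [0,0,-0.05],
    [0.0,0.02,-0.1],
    [0.0,0.04,-0.1],
    [0.0,0.04,-0.1],
    [0.0,0.04,-0.1],
  ],
  rotation=[
    [0,0,0],
    [0,0,0],
    [0,0,0],
    [0,0,0],
    [0,0,0],
  ],
)

```text
t: 15.2
position: [533.8, -149.6, 219.5]
orientation: [-179.9, 0.1, 8.3]
ft_force: [-0.3, -0.7, -0.6]
opening: 59.9
```

```bash
python3 - <<'E'
from h import *
s=readout.state();print(s['t'],s['position'],s['orientation'])
d=snapshot("wrist");cv2.imwrite("pics/wrist6.png",d["color"][:,:,::-1])
im=d["color"][:,:,::-1];cv2.imwrite("pics/wrist6b.png",cv2.resize(im[0:150,200:400],None,fx=4,fy=4,interpolation=cv2.INTER_CUBIC))
E
```

```text
15.2 [ 533.82987893 -149.6141739   219.4865348 ] [-1.79920704e+02  1.16215789e-01  8.32707924e+00]
```

View pics/wrist6.png

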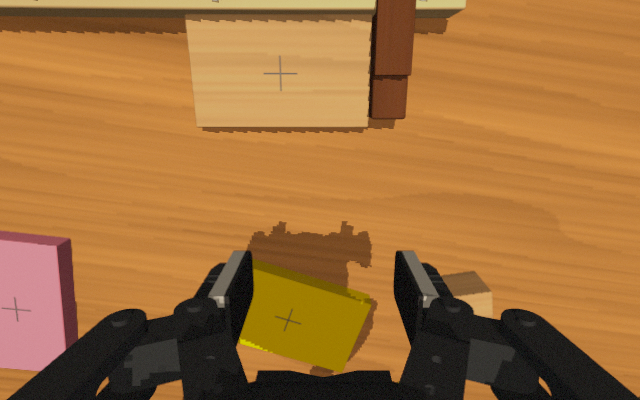

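View pics/wrist6b.png

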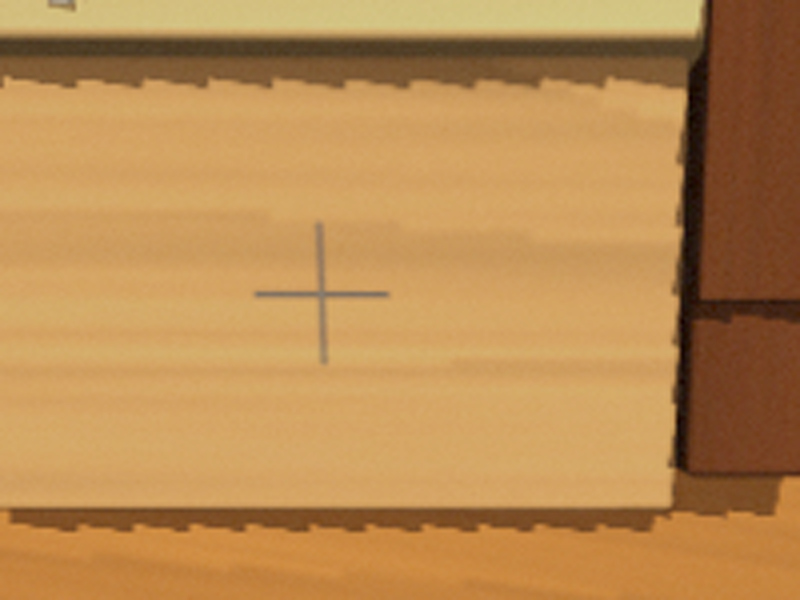

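```bash
python3 - <<'E'
from h import *
a=cv2.imread("pics/scene7.png",0).astype(np.float32);b=cv2.imread("pics/scene8.png",0).astype(np.float32);c=cv2.imread("pics/scene6.png",0).astype(np.float32)
for n_,x,y in(("7-8",a,b),("6-8",c,b)):
  for nm,r in(("board",np.s_[215:360,170:360]),("fixed",np.s_[350:600,100:400])):
    w=cv2.createHanningWindow((x[r].shape[1],x[r].shape[0]),cv2.CV_32F);print(n_,nm,np.array(cv2.phaseCorrelate(x[r],y[r],w)[0])/5)
s=readout.state();d=wcam(snapshot("wrist"),s['position'],s['orientation'])
q=lambda u,v:((u+.5)/4-.5+200,(v+.5)/4-.5)
print("board R edge",F(ray(d,[q(687,100),q(673,500)],22)),"board near",F(ray(d,[q(20,507),q(660,507)],22)))
print("stop low",F(ray(d,[q(684,470)],22)),"stop top",F(ray(d,[q(708,20),q(697,290)],50)))
print("fence top",F(ray(d,[q(20,38),q(690,36)],40)),"cross",F(ray(d,[q(322,294)],22)))
E
```

```text
7-8 board [0.00957408 0.02489046]
7-8 fixed [-0.00371388 -0.00179813]
6-8 board [-0.01606628 -0.0068154 ]
6-8 fixed [-0.01052174 -0.00212147]
board R edge [[ 632.2 -264. ]
 [ 548.  -264.5]] board near [[ 545.9 -113. ]
 [ 546.4 -261.5]]
stop low [[ 554.8 -266.7]] stop top [[ 641.9 -264.1]
 [ 592.8 -264.3]]
fence top [[ 640.1 -127.8]
 [ 641.  -262. ]] cross [[ 592.8 -184.6]]
```

The measurements agree: the board's end is at -264.2 and the stop face is at -264.2. The board's far edge is at 641.2 and the fence is at about 640.6. The last press did not move the board. The hand is clear, so I'm handing in.

```bash
python3 - <<'E'
from h import *
d=snapshot("scene");cv2.imwrite("pics/final.png",d["color"][:,:,::-1])
print(readout.state()['ft_force'],robot.job_done())
E
```

```text
the job is handed in; nothing more can be done
[ 0.06816259 -0.50248189 -0.89911651] None
```

View pics/final.png

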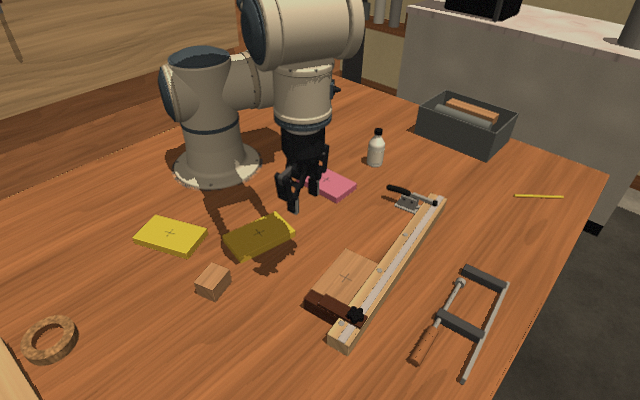

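The beech drawer front now lies with its long edge against the fence and its end against the wooden stop block, and I've handed the job in at about 15 s. I pushed it square to the fence with two fingertips, slid it along to the stop, and pressed it once more against the fence. Then I lifted the hand clear.

**Fit at the stop:** the last wrist view put the board's end and the stop face within about 0.5 mm of each other. One reading low on the stop's near corner differed by about 2 mm, probably because I assumed the wrong height there. The push against the stop ended at about 26 N.

**Fit at the fence:** the board's long edge and the fence face measured within about 1 mm, which is inside the 2 mm calibration. The last press ended at about 20 N.

**Stability:** images from before and after that last press show no movement of the board.

**Other objects:** in the final picture the glue bottle, offcut and other boards are where they started. The hand is clear, with the tip about 220 mm above the bench. No check failed.

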